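Size a handle blank's tenon on the slot gauge

TASK

Take the handle blank next to the raised end cheek out of the rack, touch its tenon down on the narrowest slot of the steel slot gauge and step it along from there until it goes into the first slot wide enough for it, feeling gently: never press on the gauge with more than about 20 N. Leave the blank upright in that slot, about midway along it, fully home with its shoulder down on the gauge, and let go. Leave the other two blanks in their pockets and do not disturb the mallet, the bottle or the screwdriver.

Things in the scene. Friction and masses are not known exactly. Their poses are not given: they have to be found in the camera images.
- gauge: steel slot gauge, a comb block 160 (x) by 66 (y) by 40 mm tall. Origin: centre of its underside, 16 mm above the bench. Five sharp-edged slots, 26 mm deep, are cut down from its top, running along its y, open at both ends. Centres at x = -56, -28, 0, +28, +56 mm; widths 8, 11.5, 15, 18.5, 22 mm in that order. A blank fully home has its grip centre 74 mm above this origin.
- narrow_slot (a point): middle of the mouth of the gauge's narrowest slot, at the gauge's top (56 mm above the bench). The right slot is 2 mm wider than the tenon, the next narrower one 1.5 mm too small. The gauge rests on rubber on a fixed board (190 by 110 by 10 mm): pressed down it gives 1 mm per 5 N, up to 6 mm; sideways it is rigid.
- rack: fixed plywood rack, 60 (x) by 252 (y) mm, top 40 mm above the bench. Origin: on its underside, below the middle pocket. Three equal pockets 24 (x) by 38 (y) mm at y = +72, 0, -72 mm, a blank hanging in each by its shoulder, grip up, its x and y along the rack's. At the +y end stands a raised cheek 16 mm thick, 60 mm wide, its top 70 mm above the bench.
- pocket_first (a point): centre of the mouth of the pocket next to the raised cheek, at the rack's top (40 mm above the bench). In it hangs the walnut blank to size. From top down: upright grip 20 (x) by 30 (y) by 44 mm tall, shoulder 34 by 44 by 12 mm, tenon (flat tongue) 30 mm long (y), 22 mm tall. Grip centre 34 mm above this point, within 2 mm sideways; tenon's end 22 mm below. 60 to 130 g.
- pocket_mid (a point): the same point of the middle pocket, which holds a second blank. The three blanks (called a, b, c in any rules) look alike, with their sides along the rack's x and y. Their tenons, hidden in the rack, are 9.5, 13 and 16.5 mm thick (along x): one of each, but which hangs in which pocket is not known. A grip's centre is 56 mm above its tenon's end.
- pocket_last (a point): the same point of the pocket farthest from the raised cheek, which holds the third blank
- mallet: bystander: turned wooden mallet standing on its head, 80 mm across, 200 mm tall; origin under its centre
- glue: bystander: white plastic bottle, 56 mm across, 130 mm tall; origin under its centre
- driver: bystander: screwdriver lying on the bench; origin under its middle
Mind the look-alikes: they are no part of the job. What is shaped like the part that bears gauge but green, pink or white is not meant.

How it is judged:
By the outcome, as a careful person would: the job done as asked, in the order asked, and still so for the second after the job is handed in, with the robot touching nothing.
It also fails if it takes over 72 s, if anything falls off the work surface, if the arm or the gripper's body presses on something with over 40 N, if the wrist force passes 120 N, or if a joint passes its speed limit or range.

ROBOT

A 6-joint arm with a two-finger parallel gripper is mounted at the origin on the work surface. World frame = base frame: x ahead of the robot, y to its left, z up, the work surface at z = 0. Lengths are in mm, angles in rad, forces in N, time in s.
With the tool pointing down it reaches from about 350 to 875 mm from the base axis. Payload 4.2 kg.
Tool frame: the origin (TCP) lies at the very end of the fingers, on their centre line; the grasp point (between the pads) lies arm.grip_depth behind it (arm.grip_depth is the distance from the TCP to the grasp point, in mm); z points along the fingers, y is the direction in which the jaws open and shut (so a half turn about z gives the same grasp; the last joint's range is limited). The gripper opens to 85 mm and grips with 20 to 120 N. Pads are 22 mm wide; open, the fingers measure 114 mm over their backs; the gripper's body (76 mm by 85 mm) begins 54 mm behind the grasp point. The pads swing forward as they close: fully open they stand 13 mm farther back than shut.
Start: joints at [1.477, 0.385, 0.008, 0, -1.194, -0.259], TCP at [215.921, 586.496, 231.312] pointing down, gripper open.
Joint ranges: [-3.14, 3.14], [-1.21, 2.06], [-1.07, 1.41], [-3.16, 2.05], [-2.99, -0.16], [-3.1, 3.1]. Speed limits (rad/s): [2.79, 2.79, 3.14, 3.14, 3.14, 3.14].

INTERFACE

Orientations are given as a unit quaternion [x, y, z, w].
In Python, from bench import arm, optics, workorder gives the robot as it stands. The module is installed in compiled form; this text tells all that it offers.
- The arm moves only by the tool play_rows, never from a script. Its arguments are lists of equal length, an entry for each row: "travel": the shift along the tool's x, y, z in m, a list of three; "rotation": the turn, a rotation vector about the tool's x, y, z in rad, a list of three; "grip": the opening, from 0 (shut) to 1 (fully open). In form: {"travel": [[x, y, z], ...], "rotation": [[rx, ry, rz], ...], "grip": [grip, ...]}. A call has 1 to 12 rows; each row shifts and turns the commanded pose from where the row before left it, along the tool's axes as they then stand; what a row does not reach is not made up. A row lasts 1/12 s, in which the tool goes at most 41.7 mm and 7.16 degrees, less where a joint would pass 70% of its speed; a pose out of reach is approached as far as the arm can. A call is refused whole if a number of a shift passes 0.0417 or a number of a turn 0.125, either way. A call with a gripper value outside its range is refused whole. The fingers move at their own pace and stop on an object; the grip force is fixed at half the most. Time passes only in rows, so rows that do not move let the fingers close. It gives the time, the measured TCP pose, the force and the opening at its end, in the units of the state.
- arm.read_state(): the state, without advancing time (a new reading comes with each control period).
- optics.get_image(name): name is "scene" or "top" or "wrist"; returns a dict with "image" (480x640x3 uint8, blue, green, red), "depth" (480x640 float32, mm along the optical axis (not along the pixel's ray), 0 where there is no reading), "camera_matrix" (3x3 intrinsics, pixels), "k1" (the pictures are not rectified: a ray, as slopes to the right and down, at radius r is drawn at 1 + k1 r^2 times it, then the intrinsics apply), "R" (3x3) and "t" (3): a world point X has camera coordinates R X + t; the wrist camera has in their place "hand_eye" (4x4, takes a point from camera to tool coordinates, whose origin is the TCP and whose axes are the flange's). Camera axes: x right, y down, z forward; pixel columns grow to the right and rows downward; lengths in mm; the calibration is good to about 2 mm. A picture is of the moment at which its call begins: read the wrist's pose just before it.
- workorder.job_done(): hands the job in, once; it reports no verdict.
The state is a dict: "clock": time; "joints": joint angles; "joint_vel": joint speeds; "joint_efforts": joint torques, N m; "position": TCP position; "ee_rot": TCP orientation; "contact_force": force on the tool from outside, world axes, zero at the start; "wrist_torque": the same for the moment, N m; "gripper_width": finger opening in mm.
Only numpy, scipy, OpenCV 4.12 (cv2) and the standard library are available. Lean on these libraries where they do the work, as an engineer would, in place of code of your own. Each camera call takes 0.05 s, during which the arm holds its last target. There are 200 camera calls.

## Working session

There is one attempt and no reset: what is moved stays moved. The work goes in short steps, Python scripts to look and compute and a tool call to move; the robot and the scene stay as the last step left them, time stands still between calls to the robot, and variables do not carry over. Pictures are saved under pics/ and viewed, about 8 in all and at most 12, crops included, and the job is handed in when it is done.

Besides the shell and the picture viewer there is one more tool, called after "Request:" as name(argument=value, ...) on one line, values as JSON. play_rows: Moves the arm, as the interface text tells. Its arguments: {"type":"object","properties":{"travel":{"type":"array","items":{"type":"array","items":{"type":"number"}}},"rotation":{"type":"array","items":{"type":"array","items":{"type":"number"}}},"grip":{"type":"array","items":{"type":"number"}}},"required":["travel","rotation","grip"]}

```bash
mkdir -p pics
python3 - <<'E'
from bench import arm, optics, workorder
import cv2,pickle
s=arm.read_state();print(s, arm.grip_depth)
for n in("scene","top"):
    d=optics.get_image(n);pickle.dump(d,open(n+".pkl","wb"));cv2.imwrite(f"pics/{n}1.png",d["image"])
    print(n,d["camera_matrix"].tolist(),d["k1"],d["R"].tolist(),d["t"])
E
```

```text
{'clock': 0.0, 'joints': array([ 1.47660479e+00,  3.85577863e-01,  6.63515576e-03, -5.05437550e-04,
       -1.19401581e+00, -2.58604961e-01]), 'joint_vel': array([ 0.00171389,  0.00120899, -0.00018741,  0.00164432,  0.0003654 ,
       -0.00080758]), 'joint_efforts': array([-1.45447589e-04, -3.92282259e+01,  1.88408285e+01,  4.18632746e+00,
       -4.57266826e-03,  8.21928978e-06]), 'position': array([215.72779371, 585.96598951, 230.21142752]), 'ee_rot': array([ 9.84465161e-01, -1.75576542e-01, -1.45324389e-04,  1.09673278e-03]), 'contact_force': array([ 0.32642643, -0.90665373, -1.12857168]), 'wrist_torque': array([ 0.02883826, -0.04853278,  0.02509407]), 'gripper_width': 85.53411341248376} 18.700000000000003
scene [[519.8682767174364, 0.0, 324.68467530276786], [0.0, 519.8682767174364, 235.49029838268325], [0.0, 0.0, 1.0]] -0.029782856272683723 [[0.3683177384500453, 0.929695812954773, 0.0027818909769808295], [0.7331483761746002, -0.28860890319025745, -0.6157908407177423], [-0.571695287767523, 0.22884622866387913, -0.7879047541237]] [-197.77890955 -365.0081579  1515.77083019]
top [[466.02573217753934, 0.0, 318.1777715489445], [0.0, 466.02573217753934, 243.04638846523], [0.0, 0.0, 1.0]] -0.059464971024611825 [[-0.00080752359506142, -0.9995199862372431, -0.030970066482741965], [-0.9953545248996298, 0.0037850066551035053, -0.09620313657284689], [0.09627417965101771, 0.0307485095073381, -0.9948797975110367]] [ -3.92059566 563.98552452 942.25745923]
```

View pics/scene1.png

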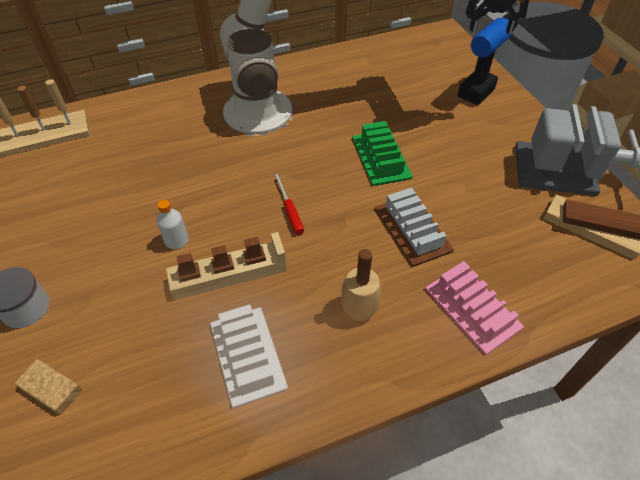

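View pics/top1.png

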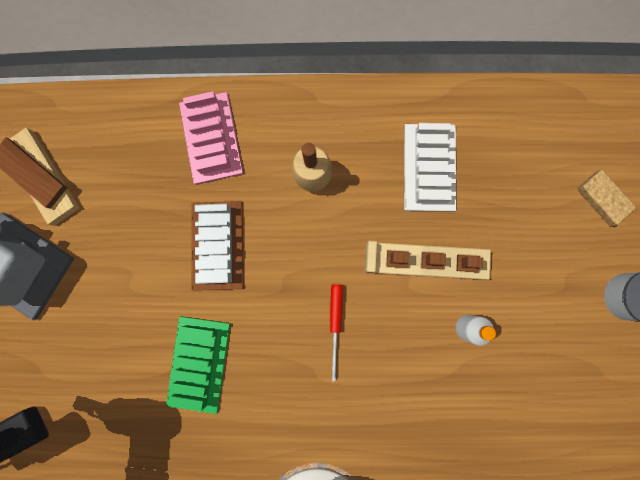

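The steel gauge candidates in the top view are bare metal on a brown board (215,245), green (199,365), pink (211,137) and white (430,167); by the description it is the metal one at (215,245). In the rack, the cheek is at (373,257), so the wanted blank is at (398,258). The other blanks are at (432,260) and (470,263).

```bash
cat > h.py <<'E'
import numpy as np,cv2,pickle
from scipy.spatial.transform import Rotation as Ro
def cloud(d,T=None):
    """world point per pixel (480,640,3); T=(R,pos) of tool for wrist"""
    K=d["camera_matrix"];k=d["k1"];v,u=np.mgrid[0:480,0:640]
    x=(u-K[0,2])/K[0,0];y=(v-K[1,2])/K[1,1];X,Y=x.copy(),y.copy()
    for _ in range(8):
        f=1+k*(X*X+Y*Y);X=x/f;Y=y/f
    z=d["depth"];P=np.stack([X*z,Y*z,z],-1)
    if T is None: W=(P-d["t"])@d["R"]
    else:
        H=d["hand_eye"];W=(P@H[:3,:3].T+H[:3,3])@T[0].T+T[1]
    W[z==0]=np.nan
    return W
def shot(name):
    from bench import arm,optics
    s=arm.read_state();d=optics.get_image(name)
    return d,cloud(d,(Ro.from_quat(s["ee_rot"]).as_matrix(),s["position"]) if name=="wrist" else None)
def rect(W,box,zlo,zhi):
    u0,v0,u1,v1=box;p=W[v0:v1,u0:u1].reshape(-1,3);p=p[(p[:,2]>zlo)&(p[:,2]<zhi)]
    return cv2.minAreaRect(p[:,:2].astype(np.float32)),len(p),np.nanmedian(p,0)
E
python3 - <<'E'
from h import *
d=pickle.load(open("top.pkl","rb"));W=cloud(d)
for n,b,l,h in(("gauge",(185,195,250,298),48,65),("board",(185,195,250,298),5,65),("rack",(360,235,500,285),33,46),("cheek",(360,235,390,285),62,78),("g1",(380,240,415,280),75,110),("g2",(415,240,450,280),75,110),("g3",(452,240,492,280),75,110)):
    print(n,rect(W,b,l,h))
i=d["image"]
a=cv2.resize(i[195:298,180:255],None,fx=5,fy=5,interpolation=2);b=cv2.resize(i[235:285,360:500],(420,150),interpolation=2)
o=np.zeros((a.shape[0],800,3),np.uint8);o[:,:375]=a;o[:150,378:798]=b
cv2.imwrite("pics/crop1.png",o)
E
```

```text
gauge (((562.7393188476562, 213.10293579101562), (159.05174255371094, 67.51480102539062), 1.481545329093933), 1423, array([543.89507814, 212.51921849,  55.1137239 ]))
board (((557.4345703125, 213.25511169433594), (199.282470703125, 112.16828918457031), 1.5828574895858765), 4456, array([560.41782294, 205.11247039,  28.72309954]))
rack (((526.27685546875, -229.47528076171875), (251.47344970703125, 60.336097717285156), 86.77033233642578), 2126, array([ 524.12122759, -231.54639043,   39.17127819]))
cheek (((532.7799682617188, -112.3327407836914), (16.256532669067383, 58.47983932495117), 86.38066864013672), 251, array([ 532.0013427 , -112.63428746,   69.20716229]))
g1 (((528.7734985351562, -165.6553497314453), (28.635332107543945, 20.124841690063477), 84.72456359863281), 179, array([ 528.02091372, -164.47500525,   94.85817963]))
g2 (((526.5508422851562, -235.54547119140625), (31.36384391784668, 19.077795028686523), 87.75940704345703), 185, array([ 525.81385496, -235.13097654,   94.62786458]))
g3 (((521.531982421875, -308.0040588378906), (29.4251708984375, 20.477937698364258), 85.99002838134766), 198, array([ 521.53685356, -305.9926534 ,   94.70248131]))
```

View pics/crop1.png

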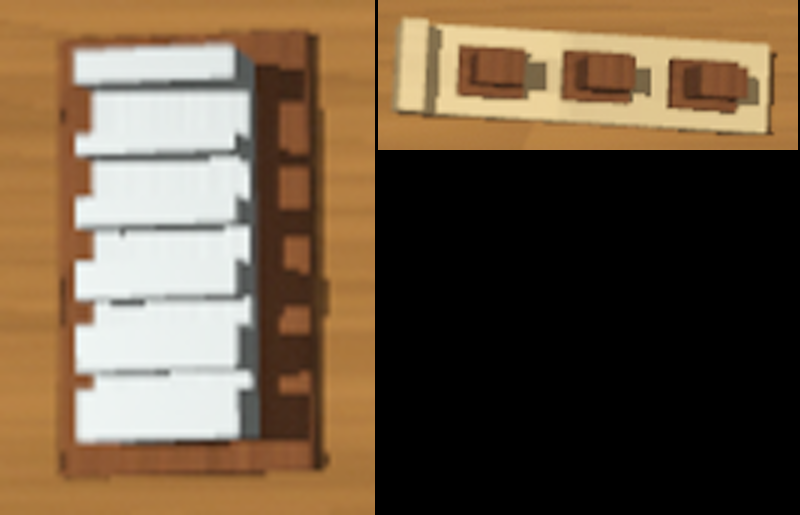

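The close crop shows a bare metal comb on a brown board. Its narrowest slot is at the bottom of the crop (near the robot, small x) and its widest is far. The cheek is at the left end of the rack, so blank 1 is next to it. Next I align the tool with the gauge and look from close by.

Request:
play_rows(travel=[[0,0,0],[0,0,0],[0,0,0],[0,0,0],[0,0,0],[0,0,0],[0,0,0],[0,0,0],[0,0,0],[0,0,0],[0,0,0]], rotation=[[0,0,0.1084],[0,0,0.1084],[0,0,0.1084],[0,0,0.1084],[0,0,0.1084],[0,0,0.1084],[0,0,0.1084],[0,0,0.1084],[0,0,0.1084],[0,0,0.1084],[0,0,0.1084]], grip=[1,1,1,1,1,1,1,1,1,1,1])

```text
clock: 1.02
position: [215.8, 586.2, 230.6]
ee_rot: [0.714, -0.7, 0.0, 0.001]
contact_force: [0.1, 0.4, 0.1]
gripper_width: 85.4
```

Request:
play_rows(travel=[[0.029,-0.025,0],[0.029,-0.025,0],[0.029,-0.025,0],[0.029,-0.025,0],[0.029,-0.025,0],[0.029,-0.025,0],[0.029,-0.025,0],[0.029,-0.025,0],[0.029,-0.025,0],[0.029,-0.025,0],[0.029,-0.025,0],[0,0,0]], rotation=[[0,0,0],[0,0,0],[0,0,0],[0,0,0],[0,0,0],[0,0,0],[0,0,0],[0,0,0],[0,0,0],[0,0,0],[0,0,0],[0,0,0]], grip=[1,1,1,1,1,1,1,1,1,1,1,1])

```text
clock: 2.02
position: [501.8, 270.1, 230.6]
ee_rot: [0.714, -0.7, 0.0, 0.001]
contact_force: [-0.0, 1.1, -0.1]
gripper_width: 85.6
```

Run:
```python
from h import *
from bench import arm
s=arm.read_state();print(s["clock"],s["position"],Ro.from_quat(s["ee_rot"]).as_matrix().round(3).tolist())
d,W=shot("wrist");cv2.imwrite("pics/w1.png",d["image"]);pickle.dump((d,W),open("w1.pkl","wb"))
print(d["hand_eye"].round(2).tolist(),d["camera_matrix"][0,0])
m=(W[...,2]>48)&(W[...,2]<65);print(m.sum(),cv2.minAreaRect(W[m][:,:2].astype(np.float32)),np.median(W[m][:,2]))
```

```text
2.0167 [501.84746416 270.11874465 230.62761354] [[0.019, -1.0, -0.001], [-1.0, -0.019, -0.002], [0.002, 0.001, -1.0]]
[[0.0, -0.96, -0.28, 72.97], [1.0, 0.0, -0.0, 1.37], [0.0, -0.28, 0.96, -142.99], [0.0, 0.0, 0.0, 1.0]] 358.67746396392283
22359 ((505.79266357421875, 228.10797119140625), (101.18443298339844, 559.5311889648438), 86.80074310302734) 56.15659415890647
```

View pics/w1.png

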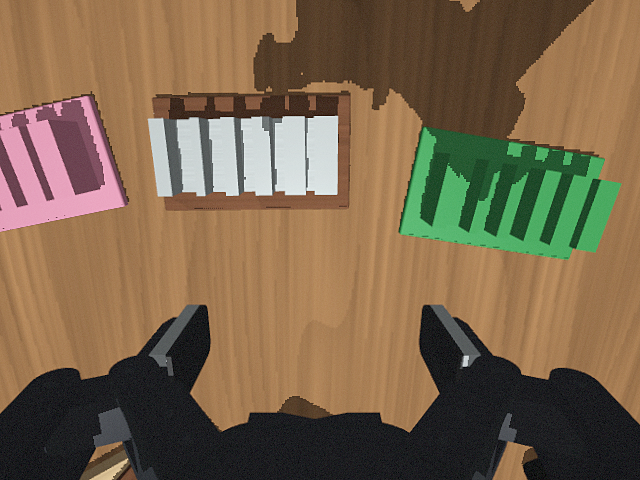

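The wrist view shows the steel gauge at (245,155). Its board edges are visible, the slots are widest on the left (far x), and the pink and green look-alikes sit beside it. Now I fit it.

Run:
```python
from h import *
d,W=pickle.load(open("w1.pkl","rb"))
B=W[85:215,140:360]
m=(B[...,2]>50)&(B[...,2]<62);P=B[m]
print(cv2.minAreaRect(P[:,:2].astype(np.float32)),np.median(P[:,2]))
mb=(B[...,2]>5)&(B[...,2]<62);print("board",cv2.minAreaRect(B[mb][:,:2].astype(np.float32)))
a=np.deg2rad(1.5);c=np.array([560,212.])
q=(P[:,:2]-c)@np.array([[np.cos(a),-np.sin(a)],[np.sin(a),np.cos(a)]])
for lo,hi in((-20,0),(0,20)):
    s=np.sort(q[(q[:,1]>lo)&(q[:,1]<hi)][:,0]);g=np.diff(s);i=np.where(g>4)[0]
    print(s[0].round(1),[(s[k].round(1),s[k+1].round(1)) for k in i],s[-1].round(1))
print(np.percentile(q[:,1],[.1,99.9]))
```

```text
((562.1818237304688, 213.5649871826172), (160.88026428222656, 66.59375762939453), 1.5686458349227905) 56.34457103324095
board ((561.4987182617188, 213.751220703125), (190.01319885253906, 110.83175659179688), 1.81191086769104)
-77.9 [(np.float64(-58.1), np.float64(-49.8)), (np.float64(-31.8), np.float64(-20.5)), (np.float64(-5.5), np.float64(9.2)), (np.float64(21.3), np.float64(39.0)), (np.float64(47.6), np.float64(68.3))] 82.5
-78.1 [(np.float64(-58.8), np.float64(-50.2)), (np.float64(-31.8), np.float64(-20.5)), (np.float64(-5.5), np.float64(9.2)), (np.float64(21.0), np.float64(39.0)), (np.float64(47.8), np.float64(68.1))] 82.1
[-31.62151698  34.71840838]
```

Request:
play_rows(travel=[[0.0395,-0.0017,0],[0.0395,-0.0017,0],[0.0395,-0.0017,0],[0.0395,-0.0017,0],[0.0395,-0.0017,0],[0.0395,-0.0017,0],[0.0395,-0.0017,0],[0.0395,-0.0017,0],[0.0395,-0.0017,0],[0.0395,-0.0017,0],[0.0395,-0.0017,0],[0,0,0]], rotation=[[0,0,0],[0,0,0],[0,0,0],[0,0,0],[0,0,0],[0,0,0],[0,0,0],[0,0,0],[0,0,0],[0,0,0],[0,0,0.075],[0,0,0]], grip=[1,1,1,1,1,1,1,1,1,1,1,1])

```text
clock: 3.07
position: [528.6, -163.6, 230.7]
ee_rot: [-0.687, 0.727, 0.0, -0.001]
contact_force: [0.8, 0.9, 0.5]
gripper_width: 85.6
```

Run:
```python
from h import *
from bench import arm
s=arm.read_state();print(s["clock"],s["position"],Ro.from_quat(s["ee_rot"]).as_matrix().round(3).tolist())
d,W=shot("wrist");cv2.imwrite("pics/w2.png",d["image"]);pickle.dump((d,W),open("w2.pkl","wb"))
m=(W[...,2]>87)&(W[...,2]<105)&(abs(W[...,0]-527)<35)&(W[...,1]<-130)
n,l=cv2.connectedComponents(m.astype(np.uint8))
for i in range(1,n):
    k=l==i
    if k.sum()>80: print(k.sum(),np.argwhere(k).mean(0),cv2.minAreaRect(W[k][:,:2].astype(np.float32)),np.median(W[k][:,2]))
k=(W[...,2]>36)&(W[...,2]<43)&(abs(W[...,0]-527)<45)&(abs(W[...,1]+230)<140);print(cv2.minAreaRect(W[k][:,:2].astype(np.float32)))
k=(W[...,2]>66)&(W[...,2]<73)&(abs(W[...,0]-527)<45)&(abs(W[...,1]+112)<20);print("cheek",k.sum(),cv2.minAreaRect(W[k][:,:2].astype(np.float32)))
```

```text
3.0667 [ 528.61440608 -163.56041275  230.70175074] [[-0.057, -0.998, -0.001], [-0.998, 0.057, -0.001], [0.001, 0.001, -1.0]]
1463 [ 31.01093643 313.92549556] ((519.511474609375, -308.502685546875), (30.569812774658203, 19.980289459228516), 87.20164489746094) 96.27475132289808
1145 [138.07510917 311.17991266] ((525.3422241210938, -236.40855407714844), (30.159761428833008, 20.021888732910156), 86.03227233886719) 96.39597714674721
978 [229.70245399 312.12372188] ((528.77392578125, -165.5132293701172), (30.45001220703125, 19.933876037597656), 86.39873504638672) 96.44123075126463
((525.2438354492188, -232.2399139404297), (227.9233856201172, 60.612083435058594), 86.18856811523438)
cheek 1205 ((532.7257080078125, -111.21766662597656), (17.277299880981445, 59.77033233642578), 86.08773040771484)
```

View pics/w2.png

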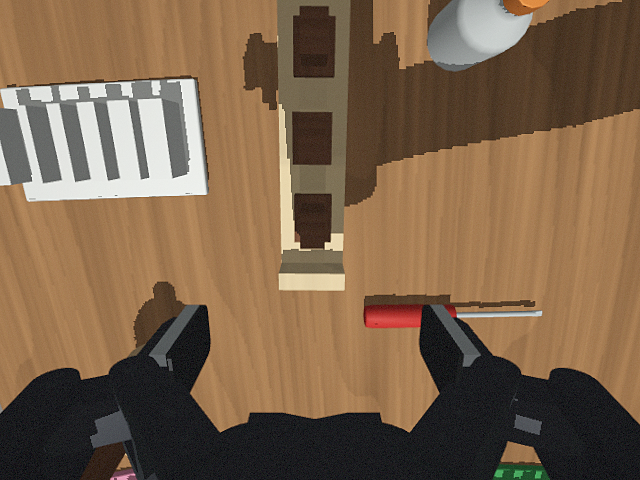

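Blank 1's grip is at (312,230), which comes to world (528.8, -165.5) with top z 96.4 (expected 96). The cheek is just below it at (312,280) and its neighbours are above. I descend and grip along the rack's x.

Request:
play_rows(travel=[[0.002,0,0.025],[0,0,0.035],[0,0,0.035],[0,0,0.035],[0,0,0.025],[0,0,0.0165],[0,0,0],[0,0,0],[0,0,0],[0,0,0],[0,0,0],[0,0,0]], rotation=[[0,0,0.006],[0,0,0],[0,0,0],[0,0,0],[0,0,0],[0,0,0],[0,0,0],[0,0,0],[0,0,0],[0,0,0],[0,0,0],[0,0,0]], grip=[1,1,1,1,1,1,1,0,0,0,0,0])

```text
clock: 4.12
position: [529.4, -161.2, 61.0]
ee_rot: [-0.687, 0.726, -0.001, 0.001]
contact_force: [-0.4, -0.0, -0.5]
gripper_width: 25.8
```

Request:
play_rows(travel=[[0,0,0],[0,0,0],[0,0,0],[0,0,0]], rotation=[[0,0,0],[0,0,0],[0,0,0],[0,0,0]], grip=[0,0,0,0])

```text
clock: 4.45
position: [529.4, -161.3, 61.0]
ee_rot: [-0.687, 0.726, -0.001, 0.001]
contact_force: [-0.6, 0.4, 5.9]
gripper_width: 19.4
```

Request:
play_rows(travel=[[0,0,-0.005],[0,0,-0.01],[0,0,-0.01],[0,0,-0.015],[0,0,-0.02],[0,0,-0.02],[0,0,-0.02],[0,0,0],[0,0,0]], rotation=[[0,0,0],[0,0,0],[0,0,0],[0,0,0],[0,0,0],[0,0,0],[0,0,0],[0,0,0],[0,0,0]], grip=[0,0,0,0,0,0,0,0,0])

```text
clock: 5.2
position: [529.3, -161.3, 161.4]
ee_rot: [-0.687, 0.727, -0.001, 0.001]
contact_force: [0.5, 0.4, -2.4]
gripper_width: 19.3
```

Run:
```python
from h import *
from bench import arm
s=arm.read_state();print(s["clock"],s["position"],s["contact_force"],Ro.from_quat(s["ee_rot"]).as_matrix().round(3).tolist())
d,W=shot("wrist");cv2.imwrite("pics/w3.png",d["image"]);pickle.dump((d,W),open("w3.pkl","wb"))
D=pickle.load(open("top.pkl","rb"));T=cloud(D)
print("mallet",rect(T,(280,130,345,200),30,230)[0],"driver",rect(T,(325,280,348,385),8,40)[0])
```

```text
5.2 [ 529.27357598 -161.26535507  161.43414258] [ 0.53885447  0.44565249 -2.43638975] [[-0.056, -0.998, 0.003], [-0.998, 0.056, 0.0], [-0.0, -0.003, -1.0]]
mallet ((708.0224609375, 5.9500274658203125), (71.64116668701172, 78.8821029663086), 7.2094597816467285) driver ((378.48486328125, -41.5416259765625), (24.98483657836914, 197.2259521484375), 89.72245025634766)
```

View pics/w3.png

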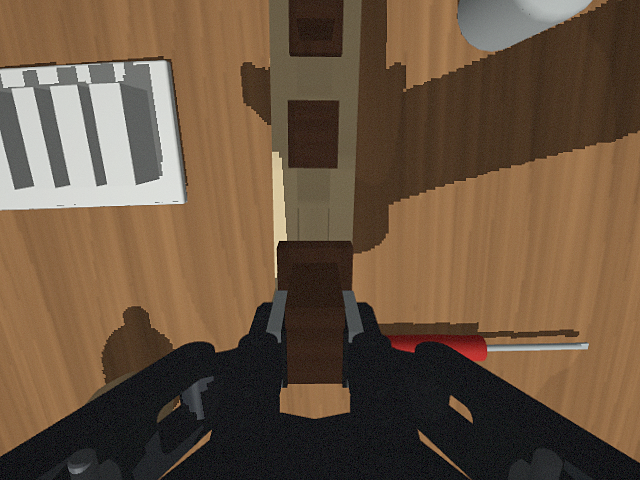

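The blank is held upright between the pads, with its shoulder face at (315,260) and grip at (315,320), and its pocket below is empty. I'll measure how it sits in the tool.

Run:
```python
from h import *
d,W=pickle.load(open("w3.pkl","rb"))
p=np.array([529.27,-161.27,161.43])
ok=np.isfinite(W[...,2])&(abs(W[...,0]-529)<22)&(abs(W[...,1]+165)<35)&(W[...,2]>100)
Q=W-p
for v in range(236,400,12):
    r=[Q[v,u].round(1).tolist() for u in(305,315,325) if ok[v,u]];print(v,r)
for v in(245,252,258): 
    u=np.where(ok[v])[0];print(v,u.min(),u.max(),Q[v,u.min()].round(1),Q[v,u.max()].round(1))
top=ok&(Q[...,2]>28)&(Q[...,2]<40)
print("griptop",top.sum(),cv2.minAreaRect(Q[top][:,:2].astype(np.float32)),np.median(Q[top][:,2]) if top.any() else 0)
sh=ok&(Q[...,2]>-14)&(Q[...,2]<-5)&(Q[...,1]<-12)
print("shtop",sh.sum(),cv2.minAreaRect(Q[sh][:,:2].astype(np.float32)),np.median(Q[sh][:,2]))
```

```text
236 []
248 [[1.5, -26.4, -8.7], [-3.0, -26.1, -9.0], [-7.4, -25.9, -8.9]]
260 [[1.8, -20.8, -8.8], [-2.6, -20.2, -9.7], [-7.1, -20.2, -9.1]]
272 [[1.5, -19.7, 3.3], [-2.6, -19.0, 2.2], [-6.8, -19.2, 3.2]]
284 [[1.2, -19.5, 15.8], [-2.7, -19.6, 16.5], [-6.5, -19.0, 15.5]]
296 [[0.9, -19.6, 26.8], [-2.6, -18.9, 25.8], [-6.2, -19.2, 26.8]]
308 [[0.7, -18.7, 34.3], [-2.6, -18.8, 34.8], [-6.0, -18.8, 35.4]]
320 [[0.9, -15.2, 36.2], [-2.4, -14.9, 35.9], [-5.8, -14.4, 35.3]]
332 [[1.2, -10.0, 35.0], [-2.2, -10.0, 35.2], [-5.5, -10.2, 35.8]]
344 [[1.4, -6.1, 36.2], [-1.9, -5.7, 35.8], [-5.3, -5.5, 35.7]]
356 [[1.8, -0.9, 35.4], [-1.7, -1.8, 37.0], [-5.1, -0.8, 35.7]]
368 [[2.1, 3.7, 35.7], [-1.4, 3.3, 36.5], [-4.9, 4.4, 35.3]]
380 [[2.4, 9.0, 35.2], [-1.2, 8.4, 36.3], [-4.6, 10.4, 33.9]]
392 []
245 278 351 [ 13.8 -27.1 -13.2] [-19.3 -25.2 -13.6]
252 277 352 [ 13.9 -25.5  -7.8] [-19.3 -23.2  -9.3]
258 277 352 [ 14.2 -22.6  -8.2] [-19.2 -20.5  -9. ]
griptop 6296 ((-0.31887245178222656, -4.358160018920898), (31.672706604003906, 43.601356506347656), 87.51136016845703) 35.34589007805002
shtop 1945 ((-2.2894515991210938, -19.125057220458984), (15.370805740356445, 34.002071380615234), 87.478759765625) -8.655690004086637
```

Request:
play_rows(travel=[[0,0,0],[-0.0378,0.0012,0],[-0.0378,0.0012,0],[-0.0378,0.0012,0],[-0.0378,0.0012,0],[-0.0378,0.0012,0],[-0.0378,0.0012,0],[-0.0378,0.0012,0],[-0.0378,0.0012,0],[-0.0378,0.0012,0],[-0.0378,0.0012,0],[0,0,0]], rotation=[[0,0,-0.085],[0,0,0],[0,0,0],[0,0,0],[0,0,0],[0,0,0],[0,0,0],[0,0,0],[0,0,0],[0,0,0],[0,0,0],[0,0,0]], grip=[0,0,0,0,0,0,0,0,0,0,0,0])

```text
clock: 6.25
position: [505.2, 221.5, 158.4]
ee_rot: [0.72, -0.694, -0.0, 0.0]
contact_force: [-0.1, -1.4, -1.3]
gripper_width: 19.3
```

Request:
play_rows(travel=[[0,0,0.015],[0,0,0.015],[0,0,0],[0,0,0],[0,0,0]], rotation=[[0,0,0],[0,0,0],[0,0,0],[0,0,0],[0,0,0]], grip=[0,0,0,0,0])

```text
clock: 6.67
position: [505.7, 216.0, 129.8]
ee_rot: [0.717, -0.697, 0.0, 0.0]
contact_force: [0.8, 0.4, -1.4]
gripper_width: 19.4
```

```bash
cat > rel.py <<'E'
from h import *
from bench import arm
import sys
s=arm.read_state();p=s["position"];M=Ro.from_quat(s["ee_rot"]).as_matrix()
print(s["clock"],p.round(1),s["contact_force"].round(1),"yaw",np.rad2deg(np.arctan2(-M[1,1],-M[0,1])).round(2),M[:,2].round(4))
d,W=shot("wrist");n=sys.argv[1];cv2.imwrite(f"pics/{n}.png",d["image"]);pickle.dump((d,W),open(n+".pkl","wb"))
Q=W-p
near=(abs(Q[...,0])<24)&(Q[...,1]<-12)&(Q[...,1]>-35)
sh=near&(Q[...,2]>-14)&(Q[...,2]<-5)
r=cv2.minAreaRect(Q[sh][:,:2].astype(np.float32));print("shoulder top rel TCP",r,"z",np.median(Q[sh][:,2]))
m=(W[...,2]>50)&(W[...,2]<62)&(abs(W[...,0]-562)<90)&(abs(W[...,1]-213)<45)
P=W[m];a=np.deg2rad(1.6);c=np.array([562,213.5]);q=(P[:,:2]-c)@np.array([[np.cos(a),-np.sin(a)],[np.sin(a),np.cos(a)]])
print("gauge n",len(P),"z",np.median(P[:,2]),"y",np.percentile(q[:,1],[.2,99.8]))
for lo in(-30,-25,-20,-15,-10,0,10):
    x=np.sort(q[(q[:,1]>lo)&(q[:,1]<lo+5)][:,0])
    if len(x)<20: continue
    i=np.where(np.diff(x)>5)[0];print(lo,x[0].round(1),[(x[k].round(1),x[k+1].round(1)) for k in i],x[-1].round(1))
E
python3 rel.py w4
```

```text
6.6667 [505.7 216.  129.8] [ 0.8  0.4 -1.4] yaw 1.7 [-2.e-04 -6.e-04 -1.e+00]
shoulder top rel TCP ((-0.9073829650878906, -19.32545280456543), (34.100215911865234, 15.093989372253418), 1.0841081142425537) z -8.613352120303205
gauge n 11346 z 56.325964908145956 y [-32.95307053  33.11192476]
-30 -80.0 [(np.float64(-60.3), np.float64(-52.2)), (np.float64(-33.8), np.float64(-22.6)), (np.float64(-7.5), np.float64(6.8)), (np.float64(18.8), np.float64(36.4)), (np.float64(45.5), np.float64(65.9))] 80.6
-25 -80.0 [(np.float64(-60.3), np.float64(-52.2)), (np.float64(-34.4), np.float64(-22.6)), (np.float64(-7.6), np.float64(7.2)), (np.float64(18.9), np.float64(36.1)), (np.float64(44.9), np.float64(66.0))] 79.9
-20 -80.2 [(np.float64(-60.3), np.float64(-52.2)), (np.float64(-34.2), np.float64(-22.6)), (np.float64(-7.5), np.float64(6.8)), (np.float64(18.8), np.float64(36.4)), (np.float64(44.6), np.float64(66.2))] 80.6
-15 -79.8 [(np.float64(-60.4), np.float64(-52.2)), (np.float64(-34.1), np.float64(-22.6)), (np.float64(-7.7), np.float64(7.0)), (np.float64(19.0), np.float64(36.4)), (np.float64(44.5), np.float64(66.2))] 80.2
-10 -79.9 [(np.float64(-60.4), np.float64(-52.2)), (np.float64(-34.0), np.float64(-22.7)), (np.float64(-7.6), np.float64(7.2)), (np.float64(18.9), np.float64(36.1)), (np.float64(44.6), np.float64(65.8))] 79.9
0 -22.6 [(np.float64(-7.6), np.float64(7.1)), (np.float64(18.8), np.float64(36.3)), (np.float64(44.9), np.float64(66.2))] 80.4
10 -22.6 [(np.float64(-7.6), np.float64(7.1)), (np.float64(18.8), np.float64(36.7)), (np.float64(44.7), np.float64(66.4))] 79.7
```

View pics/w4.png

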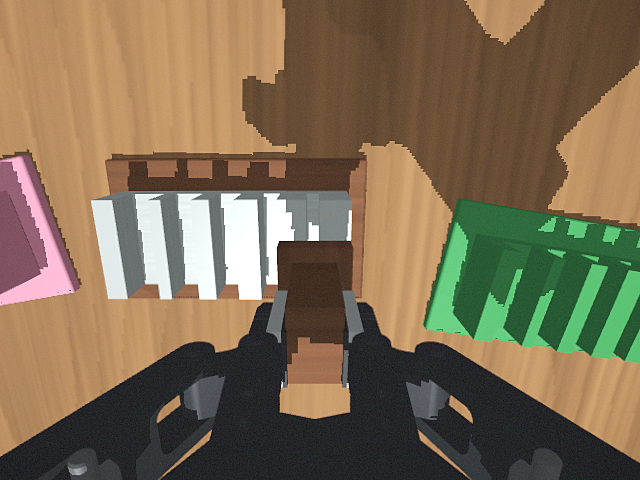

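The held blank's shoulder is at (315,260), just over the narrow end of the steel gauge, whose slots run left (wide) to right (narrow). Gauge centre (562.1,213.5) is confirmed, and the blank is about 1 mm short in x. I descend gently onto the narrowest slot.

Request:
play_rows(travel=[[0,-0.001,0.012],[0,0,0.01],[0,0,0.004],[0,0,0.001],[0,0,0],[0,0,0]], rotation=[[0,0,0],[0,0,0],[0,0,0],[0,0,0],[0,0,0],[0,0,0]], grip=[0,0,0,0,0,0])

```text
clock: 7.22
position: [506.8, 216.4, 103.2]
ee_rot: [0.718, -0.697, 0.0, -0.0]
contact_force: [0.1, -0.4, -1.2]
gripper_width: 19.4
```

Request:
play_rows(travel=[[0,0,0.001],[0,0,0.001],[0,0,0.001],[0,0,0],[0,0,0]], rotation=[[0,0,0],[0,0,0],[0,0,0],[0,0,0],[0,0,0]], grip=[0,0,0,0,0])

```text
clock: 7.63
position: [506.5, 216.3, 99.8]
ee_rot: [0.718, -0.697, 0.0, 0.0]
contact_force: [0.2, 0.4, -1.0]
gripper_width: 19.3
```

Request:
play_rows(travel=[[0,0,0.001],[0,0,0.0005],[0,0,0],[0,0,0]], rotation=[[0,0,0],[0,0,0],[0,0,0],[0,0,0]], grip=[0,0,0,0])

```text
clock: 7.97
position: [506.7, 216.4, 98.6]
ee_rot: [0.718, -0.697, 0.0, -0.0]
contact_force: [-0.8, 0.4, -0.1]
gripper_width: 19.3
```

Request:
play_rows(travel=[[0,0,0.0005],[0,0,0.0005],[0,0,0],[0,0,0]], rotation=[[0,0,0],[0,0,0],[0,0,0],[0,0,0]], grip=[0,0,0,0])

```text
clock: 8.3
position: [506.7, 216.4, 97.8]
ee_rot: [0.718, -0.696, 0.0, -0.0]
contact_force: [-1.3, -0.3, 4.5]
gripper_width: 19.2
```

Touch felt on the narrowest slot: about 5.7 N at TCP z 97.8, with first contact at about 98.7. I step to slot 2.

Request:
play_rows(travel=[[0,0,-0.004],[0,-0.0143,0],[0,-0.014,0],[0,0,0],[0,0,0.003],[0,0,0.001],[0,0,0],[0,0,0]], rotation=[[0,0,0],[0,0,0],[0,0,0],[0,0,0],[0,0,0],[0,0,0],[0,0,0],[0,0,0]], grip=[0,0,0,0,0,0,0,0])

```text
clock: 8.97
position: [534.1, 216.9, 97.0]
ee_rot: [0.718, -0.697, -0.0, 0.0]
contact_force: [-0.6, -0.9, -1.3]
gripper_width: 18.9
```

```bash
python3 rel.py w5
```

```text
8.9667 [534.1 216.9  97. ] [-0.6 -0.9 -1.3] yaw 1.71 [-9.e-04 -5.e-04 -1.e+00]
shoulder top rel TCP ((-0.8600616455078125, -19.383037567138672), (34.15098190307617, 15.097601890563965), 0.7081393599510193) z -8.62919590430998
gauge n 14757 z 56.332075435381306 y [-32.98705882  32.72573692]
-30 -80.5 [(np.float64(-59.9), np.float64(-52.1)), (np.float64(-34.1), np.float64(-22.5)), (np.float64(-7.8), np.float64(6.9)), (np.float64(18.5), np.float64(36.6)), (np.float64(45.3), np.float64(66.1))] 80.5
-25 -80.4 [(np.float64(-60.0), np.float64(-52.3)), (np.float64(-34.1), np.float64(-22.5)), (np.float64(-7.7), np.float64(7.1)), (np.float64(18.7), np.float64(36.6)), (np.float64(45.2), np.float64(66.1))] 80.3
-20 -80.4 [(np.float64(-60.0), np.float64(-52.4)), (np.float64(-34.2), np.float64(-22.5)), (np.float64(-8.1), np.float64(7.1)), (np.float64(18.7), np.float64(36.7)), (np.float64(45.2), np.float64(66.0))] 80.0
-15 -80.2 [(np.float64(-60.0), np.float64(-52.0)), (np.float64(-49.2), np.float64(-9.1)), (np.float64(-8.0), np.float64(7.1)), (np.float64(18.5), np.float64(36.6)), (np.float64(45.1), np.float64(66.1))] 79.8
-10 -80.5 [(np.float64(-60.1), np.float64(-52.2)), (np.float64(-49.7), np.float64(-8.6)), (np.float64(-7.7), np.float64(7.1)), (np.float64(18.7), np.float64(36.9)), (np.float64(45.4), np.float64(66.1))] 80.0
0 -80.2 [(np.float64(-60.0), np.float64(-52.1)), (np.float64(-50.1), np.float64(-8.6)), (np.float64(-7.9), np.float64(7.0)), (np.float64(19.0), np.float64(36.8)), (np.float64(45.3), np.float64(66.2))] 79.6
10 -80.3 [(np.float64(-60.1), np.float64(-52.3)), (np.float64(-49.9), np.float64(-8.4)), (np.float64(-7.8), np.float64(7.1)), (np.float64(18.4), np.float64(36.9)), (np.float64(44.7), np.float64(66.1))] 80.0
```

There is no force at z 97.0, which is 1.7 mm below the contact height, so the tenon seems to be entering slot 2 (11.5 mm). I go on down gently.

Request:
play_rows(travel=[[0,0,0.001],[0,0,0.001],[0,0,0.001],[0,0,0],[0,0,0]], rotation=[[0,0,0],[0,0,0],[0,0,0],[0,0,0],[0,0,0]], grip=[0,0,0,0,0])

```text
clock: 9.43
position: [534.7, 217.1, 94.2]
ee_rot: [0.717, -0.697, -0.0, 0.0]
contact_force: [-0.1, 0.3, -1.2]
gripper_width: 19.3
```

Request:
play_rows(travel=[[0,0,0.001],[0,0,0.001],[0,0,0]], rotation=[[0,0,0],[0,0,0],[0,0,0]], grip=[0,0,0])

```text
clock: 9.68
position: [534.7, 217.0, 92.1]
ee_rot: [0.717, -0.697, -0.0, 0.0]
contact_force: [0.5, 0.7, -0.4]
gripper_width: 19.4
```

Request:
play_rows(travel=[[0,0,0.0015],[0,0,0.0015],[0,0,0.0015],[0,0,0.0015],[0,0,0]], rotation=[[0,0,0],[0,0,0],[0,0,0],[0,0,0],[0,0,0]], grip=[0,0,0,0,0])

```text
clock: 10.1
position: [534.6, 217.0, 85.9]
ee_rot: [0.717, -0.697, -0.0, 0.0]
contact_force: [-0.1, -0.9, -0.9]
gripper_width: 19.1
```

Request:
play_rows(travel=[[0,0,0.0015],[0,0,0.0015],[0,0,0.0015],[0,0,0.0015],[0,0,0]], rotation=[[0,0,0],[0,0,0],[0,0,0],[0,0,0],[0,0,0]], grip=[0,0,0,0,0])

```text
clock: 10.52
position: [534.6, 217.0, 79.9]
ee_rot: [0.717, -0.697, -0.0, 0.0]
contact_force: [-0.1, -0.8, -1.4]
gripper_width: 19.4
```

Request:
play_rows(travel=[[0,0,0.001],[0,0,0.001],[0,0,0],[0,0,0]], rotation=[[0,0,0],[0,0,0],[0,0,0],[0,0,0]], grip=[0,0,0,0])

```text
clock: 10.85
position: [534.8, 217.1, 78.3]
ee_rot: [0.718, -0.697, -0.0, 0.0]
contact_force: [0.4, 0.5, -0.6]
gripper_width: 19.2
```

Request:
play_rows(travel=[[0,0,0.001],[0,0,0.0005],[0,0,0],[0,0,0]], rotation=[[0,0,0],[0,0,0],[0,0,0],[0,0,0]], grip=[0,0,0,0])

```text
clock: 11.18
position: [534.9, 217.2, 76.9]
ee_rot: [0.718, -0.697, 0.0, -0.0]
contact_force: [-0.9, 1.0, -0.1]
gripper_width: 19.3
```

Request:
play_rows(travel=[[0,0,0.0005],[0,0,0],[0,0,0]], rotation=[[0,0,0],[0,0,0],[0,0,0]], grip=[0,0,0])

```text
clock: 11.43
position: [534.9, 217.1, 76.6]
ee_rot: [0.718, -0.697, 0.0, -0.0]
contact_force: [0.0, 0.3, 1.7]
gripper_width: 19.0
```

Home contact felt at z 76.6, where 76.7 was predicted. I release and retreat.

Request:
play_rows(travel=[[0,0,0],[0,0,0],[0,0,0],[0,0,0],[0,0,0],[0,0,0],[0,0,0]], rotation=[[0,0,0],[0,0,0],[0,0,0],[0,0,0],[0,0,0],[0,0,0],[0,0,0]], grip=[0.3,0.5,0.7,0.7,0.7,0.7,0.7])

```text
clock: 12.02
position: [534.8, 217.1, 76.3]
ee_rot: [0.717, -0.697, 0.0, -0.0]
contact_force: [-0.3, 0.1, -0.2]
gripper_width: 59.7
```

Request:
play_rows(travel=[[0,0,-0.005],[0,0,-0.01],[0,0,-0.02],[0,0,-0.03],[0,0,-0.03],[0,0,-0.03],[0,0,-0.03],[-0.015,0,0],[-0.015,0,0],[0,0,0],[0,0,0]], rotation=[[0,0,0],[0,0,0],[0,0,0],[0,0,0],[0,0,0],[0,0,0],[0,0,0],[0,0,0],[0,0,0],[0,0,0],[0,0,0]], grip=[0.7,0.7,0.7,0.7,0.7,0.7,0.7,0.7,0.7,0.7,0.7])

```text
clock: 12.93
position: [533.1, 247.7, 230.2]
ee_rot: [0.718, -0.696, -0.0, 0.001]
contact_force: [-0.3, -0.4, 1.1]
gripper_width: 59.7
```

Run:
```python
from h import *
d,W=shot("wrist");cv2.imwrite("pics/w6.png",d["image"])
a=np.deg2rad(1.6);c=np.array([562.1,213.5]);L=(W[...,:2]-c)@np.array([[np.cos(a),-np.sin(a)],[np.sin(a),np.cos(a)]]);Z=W[...,2]
n=(abs(L[...,0]+28)<30)&(abs(L[...,1])<35)
for lo,hi in((105,118),(64,72)):
    m=n&(Z>lo)&(Z<hi);print(m.sum(),cv2.minAreaRect(L[m].astype(np.float32)),np.median(Z[m]))
m=(abs(L[...,0])<85)&(abs(L[...,1])<36)&(Z>50)&(Z<60);print("gauge z",np.median(Z[m]))
d,W=shot("top");print([rect(W,b,75,110)[2].round(1) for b in((415,240,450,280),(452,240,492,280))],rect(W,(280,130,345,200),30,230)[0])
```

```text
1132 ((-28.63472557067871, -0.1006631851196289), (19.657978057861328, 29.7901611328125), 0.0013776165433228016) 112.21472606576776
931 ((-28.43858528137207, -0.13294410705566406), (34.02833938598633, 43.835960388183594), 0.25692039728164673) 68.2519832361385
gauge z 56.17279497273515
[array([ 525.8, -235. ,   94.9]), array([ 521.6, -305.7,   94.9])] ((707.4739379882812, 5.707439422607422), (70.8612289428711, 78.89817810058594), 7.994291305541992)
```

View pics/w6.png

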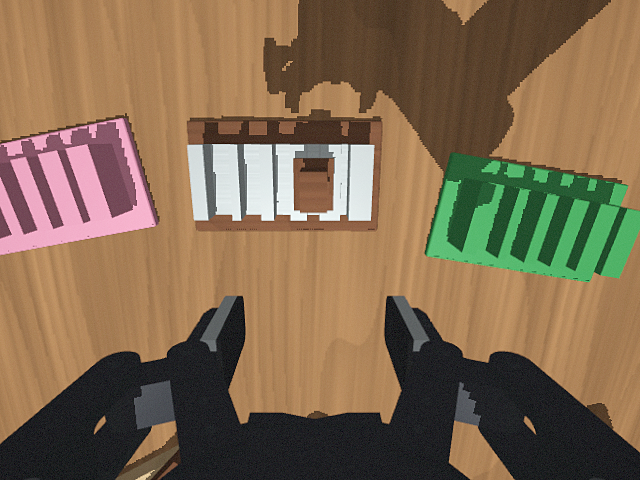

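The picture shows the blank upright in the second slot at (313,185), with the gripper clear. Grip top is at z 112.2 (expected 112), shoulder top at 68.25 (expected 68), and it is centred at gauge (-28.5, -0.1). I hand it in.

```bash
python3 -c "
from bench import workorder;print(workorder.job_done())"
```

```text
the job is handed in; nothing more can be done
None
```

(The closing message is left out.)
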